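Examine a suspect slate under the loupe

ROBOT

A 6-joint arm with a two-finger parallel gripper is mounted at the origin on a cart in front of the work surface, level with it; the furniture and walls round the work are solid. World frame = base frame: x ahead of the robot, y to its left, z up, the work surface at z = 0. Lengths are in m, angles in rad, forces in N, time in s.
With the tool pointing down it reaches from about 0.3 to 0.775 m from the base axis. Payload 14.6 kg.
Tool frame: the origin (TCP) lies midway between the tips of the shut fingers; the grasp point (between the pads) lies 19 mm behind it (ctrl.grip_depth is the distance from the TCP to the grasp point, in m); z points along the fingers, x is the direction in which the jaws open and shut, and the axes are right-handed (so a half turn about z gives the same grasp; the last joint's range is limited). The gripper opens to 94 mm and grips with 3 to 60 N. Pads are 16 mm wide; open, the fingers measure 119 mm over their backs; the gripper's body (75 mm by 177 mm) begins 78 mm behind the grasp point.
Start: joints at [-1.392, 0.3, 1.521, -0, 1.321, -0.067], TCP at [0.134, -0.533, 0.205] pointing down, gripper open.
Joint ranges: [-3.03, 3.03], [-0.79, 2.21], [0.23, 2.52], [-1.04, 4.18], [0, 3.07], [-2.55, 2.55]. Speed limits (rad/s): [2.22, 2.22, 2.57, 3.14, 3.14, 3.14].

INTERFACE

Orientations are given as [roll, pitch, yaw] about the fixed x, y, z axes, in that order (R = Rz(yaw) Ry(pitch) Rx(roll)).
In Python, from station import ctrl gives the robot as it stands.
- The arm moves only by the tool play_rows, never from a script. Its argument "steps" is a list that holds one entry, the list of rows, each a list of 7 numbers: the shift along the tool's x, y, z in cm, then the turn, a rotation vector about the tool's x, y, z in rad, then the opening, from 0 (shut) to 1 (fully open). In form: [[[x, y, z, ax, ay, az, hand], ...]]. A call has 1 to 20 rows; each row is the pose to reach, as a shift and turn from the pose measured when the call began, along the tool's axes at that moment; what a row does not reach only later rows make up. A row lasts 1/12 s, in which the tool goes at most 41.7 mm and 7.16 degrees, less where a joint would pass 70% of its speed; a pose out of reach is approached as far as the arm can. A call with a gripper value outside its range is refused whole. The fingers move at their own pace and stop on an object; "force" is the grip in N (left out, the last holds). Time passes only in rows, so rows that repeat a pose let the fingers close. It gives the time, the measured TCP pose, the force and the opening at its end, in the units of the state.
- ctrl.get_obs(): the state, without advancing time (a new reading comes with each control period).
- ctrl.camera(name): name is "scene" or "top" or "wrist"; returns a dict with "frame" (420x560x3 uint8, blue, green, red), "fovy" (degrees; the focal length in pixels is half the picture's height over the tangent of half this angle, whatever the lens; pixels are square), "cx", "cy" (the principal point, pixels), "world_to_cam" (4x4, takes a point from world to camera coordinates). Camera axes: x right, y up, looking along -z (the intrinsics and any distortion apply to the point x, -y, -z); pixel columns grow to the right and rows downward; lengths in m; the calibration is good to about 2 mm. The wrist camera is an equidistant fisheye: a pixel r from the principal point sees the ray r / f radians off the axis. A picture is of the moment at which its call begins. There is no depth.
- ctrl.hand_in(): hands the job in, once; it reports no verdict.
The state is a dict: "time_s": time; "qpos": joint angles; "joint_vel": joint speeds; "tau": joint torques, N m; "ee_pos": TCP position; "eef_rot": TCP orientation; "force": force on the tool from outside, world axes, zero at the start; "moment": the same for the moment, N m; "grip_width": finger opening in m.
Only numpy, scipy, OpenCV 4.12 (cv2) and the standard library are available. Lean on these libraries where they do the work, as an engineer would, in place of code of your own. Each camera call takes 0.05 s, during which the arm holds its last target. There are 200 camera calls.

TASK

Pick up the slate part with the red wax ring on it, lay it flat and square in the pocket of the inspection nest without dropping it, and let go. Then take the loupe from its rest and hold it level and still with the lens centred over the red ring, the middle of the lens at the height of the red pointer on the nest's post; keep the loupe clear of slate, nest and post, and leave the pointer as it is set. Finish while holding the loupe there, and leave the other tools and slates where they lie.

Things in the scene. Friction and masses are not known exactly. Their poses are not given: they have to be found in the camera images.
- slate: dark ragged-edged slate slab 62 (its x) x 96 (its y) x 8 mm, 0.14 kg, flat on the bench, the only slate with a red wax ring on its upper face. Origin: centre of its underside; z up. Pick it across the 62 mm width at mid-length. It may go in the nest either way round (half a turn is the same), marked face up
- slate_spot (a point): centre of the red wax ring (24 mm across) on the slate's upper face, 4 mm along the slate's x and 16 mm along its y from its middle; the spot to be examined
- nest: fixed inspection nest: beech board 205 (x) x 150 (y) x 10 mm with aluminium rails framing a pocket, 99.5 mm along nest x by 65.5 mm along nest y, so the slate's long y axis goes along nest x. A round steel post, 10 mm thick, its top 175 mm above the bench, stands 104 mm along +x from the pocket's middle. Origin: on the bench (z = 0) under the pocket's middle
- nest_seat (a point): middle of the pocket's floor, 10 mm above the bench; the slate's origin comes here when seated. Axes as the nest's. The rails, 20 mm thick, rise 7 mm above the floor with a 3 mm 45-degree lead-in on top; both long sides have a 56 mm gap at mid-length, open down to the floor's level, for the fingers
- focus_mark (a point): tip of the flat red pointer (8 mm wide, 2.4 mm thick) on the brass collar (22 mm thick, 18 mm high) of the nest's post. Its height is where the lens's middle belongs. It points at the pocket, 75 mm from its middle along nest x. The collar is stiff, set anew each time between 95 and 130 mm above the bench, and must stay as set
- rest: fixed loupe rest, a cork-topped wooden slab 200 (x) x 92 (y) x 10 mm on which the loupe lies. Origin: centre of its underside
- loupe: reading loupe, 190 mm long, 0.12 kg, flat on its rest: lens in a round dark rim (74 mm across, 16 mm high) towards its +x, a flat-sided dark bolster 50 mm long, 16 mm wide (its y) and high, a turned wooden handle towards -x. Origin: on the underside below the bolster's middle; z: the lens's axis, up. It balances within 15 mm of the bolster's middle
- loupe_grip (a point): middle of the bolster, 8 mm above the loupe's underside; grip here across the loupe's y (16 mm wide)
- lens_centre (a point): middle of the lens, 62 mm along the loupe's x from loupe_grip and at the same height in the loupe
- pencil: bystander, leave alone: red carpenter's pencil, 12x178x8 mm. Origin: centre of its underside
- chisel: bystander, leave alone: steel slater's chisel, 36x298x21 mm. Origin: centre of its underside
- offcut: bystander, leave alone: small slate offcut, 45x60x8 mm. Origin: centre of its underside
- gable: bystander, leave alone: slate gable blank, 120x111x8 mm. Origin: centre of its underside
Things that resemble listed ones, but are neither listed nor needed, are in the scene too. What is shaped like the slate but orange is not meant.

How it is judged:
On the way:
1. the slate is seated flat and square in the nest's pocket and let go of, the loupe still on its rest (horizontal distance between slate and nest_seat below 0.004 m and z of slate in the frame of nest_seat between -0.003 and 0.002 m and angle between the y axis of slate and the x axis of nest, either way round below 0.06 rad and angle between slate's own z axis and vertical below 0.04 rad and contact force between the fingers and slate below 0.1 N and linear speed of slate below 0.02 m/s and distance of loupe from where it was at the start of the episode below 0.03 m), for 0.2 s.
At the end, for the whole second after the job is handed in: Slate flat in the pocket, untouched: within 4 mm of its middle, 2 mm of its floor, square to 0.06 rad. Loupe held by the fingers alone: lens centre within 10 mm of the ring sideways and 6 mm of the pointer's height, level to 0.10 rad, still; touching no slate, nest or rest (horizontal distance between slate and nest_seat below 0.004 m and z of slate in the frame of nest_seat between -0.003 and 0.002 m and angle between the y axis of slate and the x axis of nest, either way round below 0.06 rad and angle between slate's own z axis and vertical below 0.04 rad and contact force between the fingers and slate below 0.1 N and contact force between the fingers and loupe above 1 N and horizontal distance between lens_centre and slate_spot below 0.01 m and z of lens_centre in the frame of focus_mark between -0.006 and 0.006 m and angle between loupe's own z axis and vertical below 0.1 rad and linear speed of loupe below 0.02 m/s and angular speed of loupe below 0.2 rad/s and contact force between loupe and slate below 0.05 N and contact force between loupe and nest below 0.05 N and contact force between loupe and rest below 0.05 N); the arm keeps its last pose, push and grip.
It fails at once if the slate is dropped (falls at over 0.45 m/s, about 1 cm, out of the fingers) (linear speed of slate above 0.45 m/s and contact force between the fingers and slate below 0.05 N).
It fails at once if the loupe knocks the nest, its post or the slate with over 2 N (contact force between loupe and nest above 2 N or contact force between loupe and slate above 2 N).
It fails at once if the pointer is shifted by more than 3 mm (distance of focus_mark from where it was at the start of the episode above 0.003 m).
It fails at once if a bystander is moved by more than 25 mm (distance of any of pencil, chisel, offcut, gable from where it was at the start of the episode above 0.025 m).
It also fails if it takes over 64 s, if anything falls off the work surface, if the arm or the gripper's body presses on something with over 40 N, if the wrist force passes 120 N, or if a joint passes its speed limit or range.

## Working session

There is one attempt and no reset: what is moved stays moved. The work goes in short steps, Python scripts to look and compute and a tool call to move; the robot and the scene stay as the last step left them, time stands still between calls to the robot, and variables do not carry over. Pictures are saved under pics/ and viewed, about 8 in all and at most 12, crops included, and the job is handed in when it is done.

Besides the shell and the picture viewer there is one more tool, called after "Emit:" in YAML: its name, and indented under it one key for each argument. play_rows: Moves the arm, as the interface text tells. Its arguments: {"type":"object","properties":{"steps":{"type":"array"},"force":{"type":"number"}},"required":["steps"]}

```bash
ls; mkdir -p pics; cat > h.py <<'E'
import numpy as np, cv2
from station import ctrl
from scipy.spatial.transform import Rotation as R
def cam(n,save=None):
    c=ctrl.camera(n); 
    if save: cv2.imwrite(f'pics/{save}.png',c['frame'])
    return c
def f(c): return 210/np.tan(np.radians(c['fovy'])/2)
def ray(c,n,u,v):
    F=f(c); x=(u-c['cx'])/F; y=(v-c['cy'])/F
    if n=='wrist':
        t=np.hypot(x,y); s=np.sin(t)/t if t>1e-9 else 1; d=np.array([x*s,-y*s,-np.cos(t)])
    else: d=np.array([x,-y,-1])
    M=np.array(c['world_to_cam']); Rm=M[:3,:3]
    return -Rm.T@M[:3,3], Rm.T@d
def at(c,n,u,v,z):
    o,d=ray(c,n,u,v); return o+d*(z-o[2])/d[2]
def proj(c,n,p):
    M=np.array(c['world_to_cam']); q=M[:3,:3]@np.array(p)+M[:3,3]; F=f(c); x,y,z=q[0],-q[1],-q[2]
    if n=='wrist':
        r=np.hypot(x,y); t=np.arctan2(r,z); return np.array([c['cx']+F*t*x/r,c['cy']+F*t*y/r])
    return np.array([c['cx']+F*x/z,c['cy']+F*y/z])
E
python3 - <<'E'
from h import *
import pickle
o=ctrl.get_obs(); print({k:np.round(v,3) for k,v in o.items()})
C={n:cam(n,n+'0') for n in('top','scene','wrist')}
pickle.dump(C,open('c0.pkl','wb'))
for n,c in C.items(): print(n,c['fovy'],c['cx'],c['cy'],np.round(c['world_to_cam'],3).tolist(), [k for k in c])
cv2.imwrite('pics/top0b.png',cv2.resize(C['top']['frame'],(800,600),interpolation=cv2.INTER_CUBIC))
cv2.imwrite('pics/scene0b.png',cv2.resize(C['scene']['frame'],(800,600),interpolation=cv2.INTER_CUBIC))
E
```

```text
pics
{'time_s': np.float64(0.0), 'qpos': array([-1.392,  0.3  ,  1.522, -0.   ,  1.321, -0.067]), 'joint_vel': array([ 0.002, -0.001,  0.001,  0.001,  0.001, -0.001]), 'tau': array([ 4.0000e-03, -5.3181e+01, -3.5274e+01,  7.1000e-02,  2.4000e-02,
       -0.0000e+00]), 'ee_pos': array([ 0.134, -0.533,  0.205]), 'eef_rot': array([-3.142e+00,  1.000e-03, -1.325e+00]), 'force': array([-0.928, -0.312,  0.016]), 'moment': array([-0.006, -0.014, -0.017]), 'grip_width': np.float64(0.094)}
top 57.046137387341346 282.9068398881848 204.74069757406718 [[-0.007, -1.0, -0.014, 0.063], [0.991, -0.009, 0.132, -0.613], [-0.132, -0.013, 0.991, -1.07], [0.0, 0.0, 0.0, 1.0]] ['frame', 'fovy', 'cx', 'cy', 'world_to_cam']
scene 55.11077824326682 279.49381983436575 210.68340093005568 [[-0.775, -0.632, 0.011, 0.477], [0.425, -0.509, 0.748, -0.291], [-0.467, 0.585, 0.663, -0.935], [0.0, 0.0, 0.0, 1.0]] ['frame', 'fovy', 'cx', 'cy', 'world_to_cam']
wrist 65.70646984690485 278.8988836161238 211.41650356840665 [[0.244, -0.97, -0.001, -0.55], [0.933, 0.235, -0.272, 0.028], [0.264, 0.065, 0.962, -0.392], [0.0, 0.0, 0.0, 1.0]] ['frame', 'fovy', 'cx', 'cy', 'world_to_cam']
```

View pics/top0b.png

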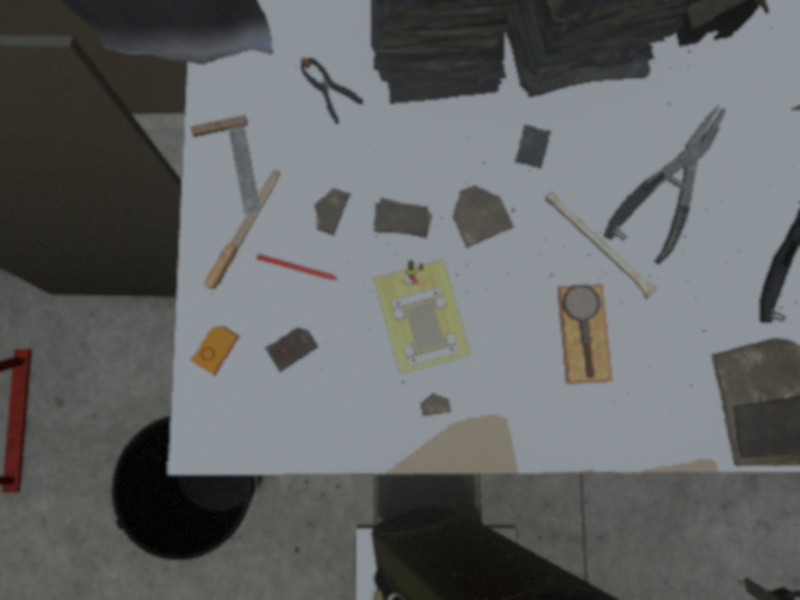

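View pics/scene0b.png

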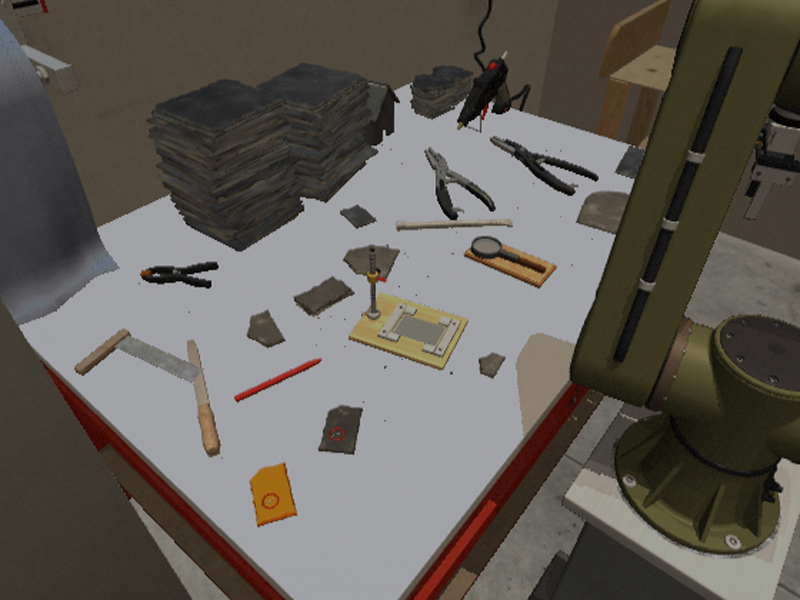

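The top view shows the slate with its red ring near (291,348) in the enlarged picture, the nest around (422,320) with its post at about (412,272), and the loupe on its rest near (585,330), lens at (581,301). The scene view agrees. The orange decoy is at (215,350).

```bash
python3 - <<'E'
from h import *
import pickle
C=pickle.load(open('c0.pkl','rb')); c=C['top']; s=.7
for n,u,v,z in [('slate',291,348,.008),('ring',284,350,.008),('nest',425,325,.01),('post',410,270,.1),('lens',581,301,.018),('hend',590,375,.018),('boardA',375,278,.01),('boardB',443,261,.01),('boardC',469,354,.01),('boardD',403,371,.01)]:
    print(n,np.round(at(c,'top',u*s,v*s,z),3))
w=C['wrist']; o=ctrl.get_obs()
M=np.array(w['world_to_cam']); cp=-M[:3,:3].T@M[:3,3]
Rt=R.from_euler('xyz',o['eef_rot']).as_matrix()
print('cam in tool',Rt.T@(cp-o['ee_pos']), 'view dir tool',Rt.T@(-M[2,:3]),'right',Rt.T@M[0,:3])
f0=c['frame']
a=cv2.resize(f0[215:275,170:250],(400,300),interpolation=cv2.INTER_CUBIC)
b=cv2.resize(f0[175:265,255:345],(400,400),interpolation=cv2.INTER_CUBIC)
d=cv2.resize(f0[190:275,380:440],(282,400),interpolation=cv2.INTER_CUBIC)
im=np.zeros((400,800,3),np.uint8)
b=b;im[:,:400]=b; im[:,400:682]=d
cv2.imwrite('pics/crop1.png',im)
E
```

```text
slate [0.505 0.292 0.008]
ring [0.501 0.306 0.008]
nest [0.55  0.016 0.01 ]
post [0.649 0.046 0.1  ]
lens [ 0.596 -0.303  0.018]
hend [ 0.446 -0.313  0.018]
boardA [0.649 0.119 0.01 ]
boardB [ 0.683 -0.023  0.01 ]
boardC [ 0.49  -0.073  0.01 ]
boardD [0.457 0.062 0.01 ]
cam in tool [ 0.00060116 -0.07958872 -0.17901675] view dir tool [-3.90851828e-04  2.72282056e-01  9.62217402e-01] right [ 9.99999681e-01 -5.64208198e-04  5.65854941e-04]
```

```bash
cat >> h.py <<'E'
def go(x,y,z,yaw):
    o=ctrl.get_obs(); Rt=R.from_euler('xyz',o['eef_rot'])
    Rg=R.from_euler('xyz',[np.pi,0,yaw]); d=np.array([x,y,z])-o['ee_pos']
    print('t',round(float(o['time_s']),2),'shift cm',np.round(Rt.inv().apply(d)*100,2),'turn',np.round((Rt.inv()*Rg).as_rotvec(),3),'dist mm',round(np.linalg.norm(d)*1e3,1))
E
python3 -c "
from h import *
go(.53,.015,.27,.2)"
```

```text
t 0.15 shift cm [-43.54 -51.77  -6.46] turn [-1.000e-03  1.000e-03 -1.525e+00] dist mm 679.6
```

Emit:
play_rows:
  steps:
    - [[-43.5,-51.8,-6.5,0,0,-1.525,1],[-43.5,-51.8,-6.5,0,0,-1.525,1],[-43.5,-51.8,-6.5,0,0,-1.525,1],[-43.5,-51.8,-6.5,0,0,-1.525,1],[-43.5,-51.8,-6.5,0,0,-1.525,1],[-43.5,-51.8,-6.5,0,0,-1.525,1],[-43.5,-51.8,-6.5,0,0,-1.525,1],[-43.5,-51.8,-6.5,0,0,-1.525,1],[-43.5,-51.8,-6.5,0,0,-1.525,1],[-43.5,-51.8,-6.5,0,0,-1.525,1],[-43.5,-51.8,-6.5,0,0,-1.525,1],[-43.5,-51.8,-6.5,0,0,-1.525,1],[-43.5,-51.8,-6.5,0,0,-1.525,1],[-43.5,-51.8,-6.5,0,0,-1.525,1],[-43.5,-51.8,-6.5,0,0,-1.525,1],[-43.5,-51.8,-6.5,0,0,-1.525,1],[-43.5,-51.8,-6.5,0,0,-1.525,1],[-43.5,-51.8,-6.5,0,0,-1.525,1],[-43.5,-51.8,-6.5,0,0,-1.525,1],[-43.5,-51.8,-6.5,0,0,-1.525,1]]

```text
time_s: 1.82
ee_pos: [0.5298, 0.0136, 0.2702]
eef_rot: [-3.141, 0.001, 0.199]
force: [0.5, -1.1, 0.1]
grip_width: 0.0936
```

```bash
python3 - <<'E'
from h import *
import pickle
o=ctrl.get_obs();print(o['ee_pos'],o['eef_rot'])
c=cam('wrist'); pickle.dump(c,open('cn.pkl','wb'))
cv2.imwrite('pics/nest1.png',cv2.resize(c['frame'],(800,600),interpolation=cv2.INTER_CUBIC))
go(.505,.292,.2,.56)
E
```

```text
[0.52979952 0.01363012 0.27020934] [-3.14081536e+00  6.02837544e-04  1.99237409e-01]
t 1.87 shift cm [  3.07 -27.79   7.06] turn [-0.001  0.    -0.361] dist mm 288.4
```

View pics/nest1.png

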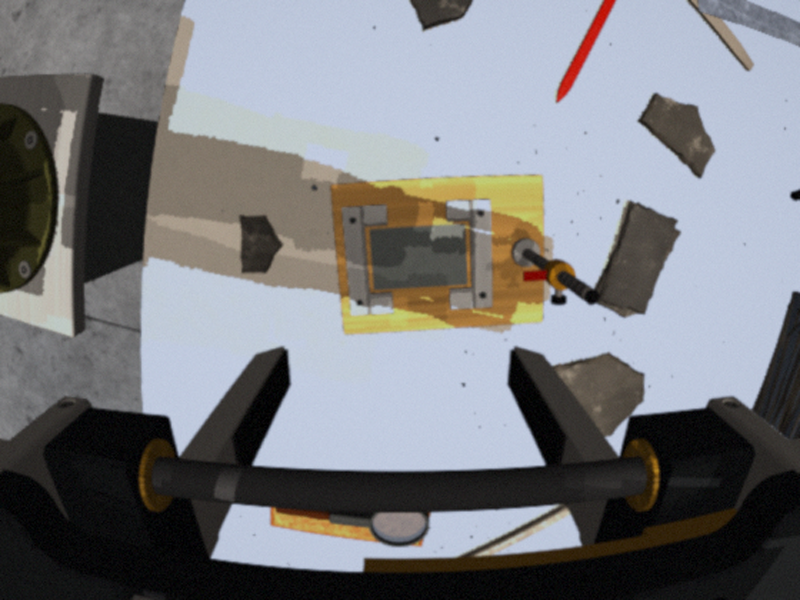

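The nest is fully visible: pocket corners near (369,228), (466,222), (471,286), (372,292), post base (524,250), and pointer (536,276) on the collar. I'll go to the slate and look at both enlarged.

Emit:
play_rows:
  steps:
    - [[3.1,-27.8,7.1,0,0,-0.361,1],[3.1,-27.8,7.1,0,0,-0.361,1],[3.1,-27.8,7.1,0,0,-0.361,1],[3.1,-27.8,7.1,0,0,-0.361,1],[3.1,-27.8,7.1,0,0,-0.361,1],[3.1,-27.8,7.1,0,0,-0.361,1],[3.1,-27.8,7.1,0,0,-0.361,1],[3.1,-27.8,7.1,0,0,-0.361,1],[3.1,-27.8,7.1,0,0,-0.361,1],[3.1,-27.8,7.1,0,0,-0.361,1],[3.1,-27.8,7.1,0,0,-0.361,1],[3.1,-27.8,7.1,0,0,-0.361,1]]

```text
time_s: 2.87
ee_pos: [0.5059, 0.2908, 0.2003]
eef_rot: [-3.141, -0.001, 0.558]
force: [0.5, -1.3, -0.2]
grip_width: 0.0942
```

```bash
python3 - <<'E'
from h import *
import pickle
o=ctrl.get_obs();print(o['ee_pos'],o['eef_rot'])
c=cam('wrist'); pickle.dump(c,open('cs.pkl','wb'))
q=proj(c,'wrist',[.505,.292,.008]); print(q)
cn=pickle.load(open('cn.pkl','rb'))
a=cv2.resize(cn['frame'][110:250,220:440],None,fx=3.6,fy=3.6,interpolation=cv2.INTER_CUBIC)
cv2.imwrite('pics/nest_c.png',a); print(a.shape)
u,v=int(q[0])-75,int(q[1])-55; print('off',u,v)
cv2.imwrite('pics/slate_c.png',cv2.resize(c['frame'][v:v+110,u:u+150],None,fx=5,fy=5,interpolation=cv2.INTER_CUBIC))
E
```

```text
[0.50586963 0.29075147 0.20026274] [-3.14100525e+00 -9.84862541e-04  5.57653741e-01]
[278.52153309 188.50742904]
(504, 792, 3)
off 203 133
```

View pics/nest_c.png

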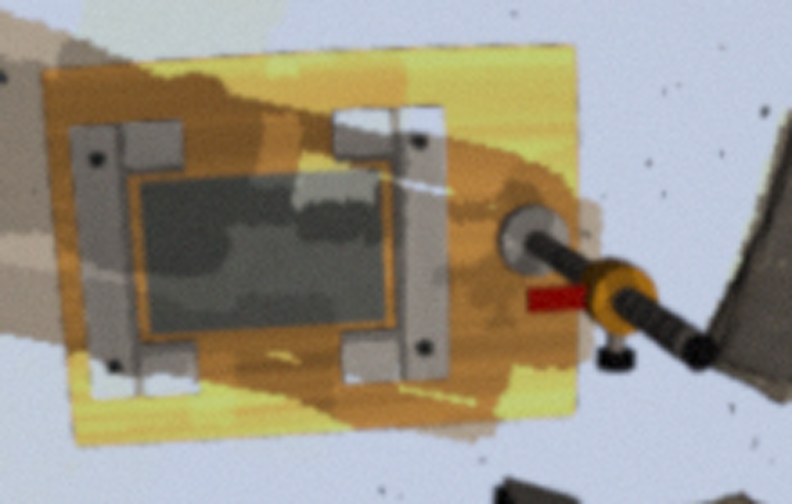

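View pics/slate_c.png

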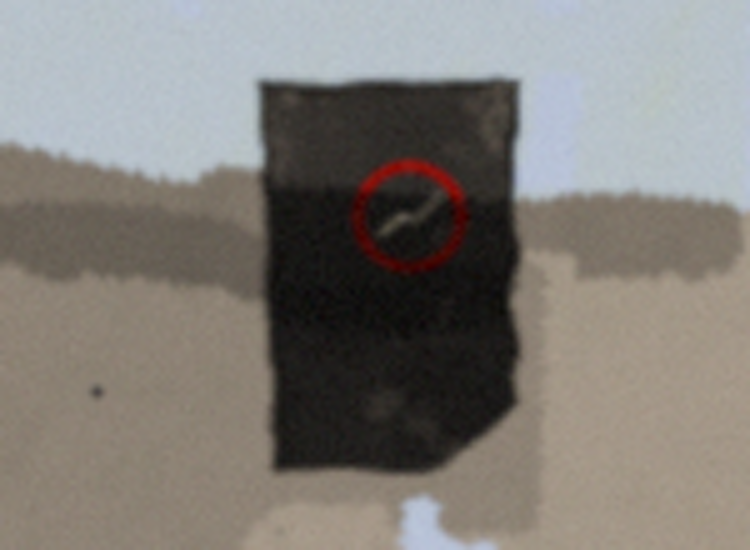

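```bash
cat > fit.py <<'E'
from h import *
import pickle
from scipy.optimize import least_squares as LS
cs=pickle.load(open('cs.pkl','rb')); cn=pickle.load(open('cn.pkl','rb'))
def w(p,l):
    c,s=np.cos(p[2]),np.sin(p[2]); return [p[0]+c*l[0]-s*l[1],p[1]+s*l[0]+c*l[1],l[2]]
# slate
S=[((-31,48,8),(262,82)),((31,48,8),(518,82)),((-31,-48,8),(274,468)),((4,16,8),(410,215))]
fs=lambda p:np.concatenate([proj(cs,'wrist',w(p,np.array(l)/1e3))-np.array([203+u/5,133+v/5]) for l,(u,v) in S])
r=LS(fs,[.505,.292,-1.0+1.57]); print('slate',np.round(r.x,4),np.degrees(r.x[2]),np.round(r.fun.reshape(-1,2),1).tolist())
N=[((-69.75,52.75,17),(68,127)),((69.75,52.75,17),(443,107)),((69.75,-52.75,17),(448,379)),((-69.75,-52.75,17),(92,400)),((104,0,175),(695,350)),((104,0,10),(533,240))]
def fn(p):
    q=[proj(cn,'wrist',w(p,np.array(l)/1e3))-np.array([220+u/3.6,110+v/3.6]) for l,(u,v) in N]
    q.append(proj(cn,'wrist',w(p,(.075,0,p[3])))-np.array([220+528/3.6,110+299/3.6])); return np.concatenate(q)
r=LS(fn,[.55,.016,.27,.11]); print('nest',np.round(r.x,4),np.degrees(r.x[2]),np.round(r.fun.reshape(-1,2),1).tolist())
for u,v in [(43,70),(577,45),(578,410),(77,445)]:
    P=at(cn,'wrist',220+u/3.6,110+v/3.6,.01); c,s=np.cos(r.x[2]),np.sin(r.x[2]); d=P[:2]-r.x[:2]; print(np.round([c*d[0]+s*d[1],-s*d[0]+c*d[1]],4))
E
python3 fit.py
```

```text
slate [0.509  0.2932 0.5738] 32.87814099120317 [[-1.2, -0.5], [1.9, -1.3], [-1.0, 2.2], [0.2, -0.1]]
nest [0.5498 0.0172 0.259  0.1126] 14.837005113238638 [[0.4, 0.0], [0.6, 0.0], [0.5, 0.0], [0.1, -0.1], [-0.3, -0.3], [-0.8, -0.2], [-0.4, 0.4]]
[-0.079   0.0747]
[0.1242 0.0753]
[ 0.1253 -0.0714]
[-0.0786 -0.0735]
```

The nest fits to sub-pixel error: centre (0.550, 0.017), yaw 14.8°, pointer height 112.6 mm, and the board edges come out within 2–4 mm of 205x150. The slate is at (0.509, 0.293), yaw 32.9°, with the ring towards its +y. Now I'll descend and grip it.

```bash
python3 -c "
from h import *
go(.509,.2932,.0025,.574)"
```

```text
t 2.92 shift cm [ 3.700e-01 -1.000e-02  1.977e+01] turn [-0.001 -0.001 -0.016] dist mm 197.7
```

Emit:
play_rows:
  steps:
    - [[0.37,0,4,0,0,-0.016,1],[0.37,0,8,0,0,-0.016,1],[0.37,0,12,0,0,-0.016,1],[0.37,0,15,0,0,-0.016,1],[0.37,0,17,0,0,-0.016,1],[0.37,0,18,0,0,-0.016,1],[0.37,0,18.8,0,0,-0.016,1],[0.37,0,19.4,0,0,-0.016,1],[0.37,0,19.75,0,0,-0.016,1],[0.37,0,19.75,0,0,-0.016,1]]
  force: 25

```text
time_s: 3.75
ee_pos: [0.5093, 0.2932, 0.003]
eef_rot: [-3.141, -0.002, 0.574]
force: [0.5, -0.4, 0.0]
grip_width: 0.0942
```

Emit:
play_rows:
  steps:
    - [[0,0,0,0,0,0,0.5],[0,0,0,0,0,0,0.5],[0,0,0,0,0,0,0.5],[0,0,0,0,0,0,0.5],[0,0,0,0,0,0,0.5],[0,0,0,0,0,0,0.5],[0,0,0,0,0,0,0.5],[0,0,0,0,0,0,0.5]]

```text
time_s: 4.42
ee_pos: [0.5093, 0.2932, 0.0032]
eef_rot: [-3.141, -0.002, 0.574]
force: [-2.2, -1.2, 4.4]
grip_width: 0.0617
```

Emit:
play_rows:
  steps:
    - [[0,0,-1,0,0,0,0.5],[0,0,-3,0,0,0,0.5],[0,0,-5,0,0,0,0.5],[0,0,-8,0,0,0,0.5],[0,0,-11,0,0,0,0.5],[0,0,-14,0,0,0,0.5],[0,0,-17,0,0,0,0.5],[0,0,-20,0,0,0,0.5],[0,0,-20,0,0,0,0.5],[0,0,-20,0,0,0,0.5]]

```text
time_s: 5.25
ee_pos: [0.5094, 0.293, 0.2049]
eef_rot: [-3.141, -0.005, 0.574]
force: [-0.3, -0.2, -2.9]
grip_width: 0.0613
```

```bash
python3 -c "
from h import *
print(ctrl.get_obs()['grip_width'],ctrl.get_obs()['force'])
go(.5498,.0172,.2,1.83)"
```

```text
0.06133187605894917 [-0.32187161 -0.20397013 -2.90773876]
t 5.25 shift cm [-11.58  25.36   0.43] turn [ 0.003 -0.004 -1.256] dist mm 278.8
```

Emit:
play_rows:
  steps:
    - [[-0.5,1.3,0,0,0,-0.06,0.5],[-1.2,2.6,0,0,0,-0.13,0.5],[-2,4.4,0,0,0,-0.21,0.5],[-2.9,6.3,0,0,0,-0.3,0.5],[-3.8,8.3,0,0,0,-0.4,0.5],[-4.7,10.3,0.2,0,0,-0.5,0.5],[-5.6,12.3,0.2,0,0,-0.6,0.5],[-6.5,14.3,0.2,0,0,-0.7,0.5],[-7.4,16.2,0.3,0,0,-0.8,0.5],[-8.3,18.2,0.3,0,0,-0.9,0.5],[-9.2,20.2,0.4,0,0,-1.0,0.5],[-10,22,0.4,0,0,-1.08,0.5],[-10.7,23.4,0.4,0.001,-0.002,-1.15,0.5],[-11.2,24.5,0.4,0.002,-0.003,-1.21,0.5],[-11.6,25.4,0.4,0.003,-0.004,-1.256,0.5],[-11.6,25.4,0.4,0.003,-0.004,-1.256,0.5],[-11.6,25.4,0.4,0.003,-0.004,-1.256,0.5],[-11.6,25.4,0.4,0.003,-0.004,-1.256,0.5]]

```text
time_s: 6.75
ee_pos: [0.5495, 0.0173, 0.1996]
eef_rot: [-3.14, -0.001, 1.828]
force: [0.0, 0.3, -1.9]
grip_width: 0.0613
```

```bash
python3 - <<'E'
from h import *
import pickle
c=cam('wrist'); pickle.dump(c,open('ch.pkl','wb'))
o=ctrl.get_obs(); print(o['ee_pos'],o['eef_rot'],o['grip_width'])
fr=c['frame'][90:420,120:440]
cv2.imwrite('pics/held.png',cv2.resize(fr,None,fx=1.8,fy=1.8,interpolation=cv2.INTER_CUBIC))
# predicted slate corners in hand
Rt=R.from_euler('xyz',o['eef_rot'])
for l in [(-31,48,8),(31,48,8),(-31,-48,8),(31,-48,8),(4,16,8)]:
    # tool y = -slate y, tool z=-slate z; slate underside 3mm beyond TCP
    p=o['ee_pos']+Rt.apply(np.array([l[0],-l[1],-(l[2]-3.2)])/1e3)
    print(l,np.round((proj(c,'wrist',p)-[120,90])*1.8,0))
go(.5498,.0172,.03,1.83)
E
```

```text
[0.54959811 0.01743464 0.19983928] [-3.14063193e+00 -6.28263324e-04  1.82900123e+00] 0.0618645021089698
(-31, 48, 8) [186. 162.]
(31, 48, 8) [390. 162.]
(-31, -48, 8) [202. 425.]
(31, -48, 8) [373. 425.]
(4, 16, 8) [301. 262.]
t 6.8 shift cm [-0.04  0.03 16.98] turn [-0.001 -0.001 -0.001] dist mm 169.8
```

View pics/held.png

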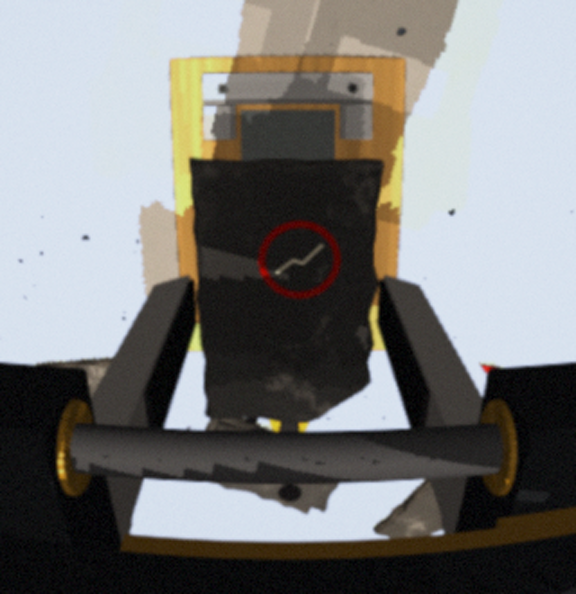

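The slate sits square and level in the jaws. The ring is at (299,260) against a predicted (301,262), and the rails are centred under it. Lowering.

Emit:
play_rows:
  steps:
    - [[0,0,2,0,0,0,0.5],[0,0,5,0,0,0,0.5],[0,0,8,0,0,0,0.5],[0,0,11,0,0,0,0.5],[0,0,13,0,0,0,0.5],[0,0,15,0,0,0,0.5],[0,0,16,0,0,0,0.5],[0,0,16.5,0,0,0,0.5],[0,0,17,0,0,0,0.5],[0,0,17.3,0,0,0,0.5],[0,0,17.6,0,0,0,0.5],[0,0,17.8,0,0,0,0.5],[0,0,17.8,0,0,0,0.5]]

```text
time_s: 7.88
ee_pos: [0.5495, 0.0175, 0.022]
eef_rot: [-3.141, -0.001, 1.829]
force: [0.6, 0.3, -1.2]
grip_width: 0.061
```

```bash
python3 -c "
from h import *
o=ctrl.get_obs();print(o['ee_pos'],o['eef_rot'],o['force'],o['moment'],o['grip_width'])
go(.5498,.0172,.0132,1.83)"
```

```text
[0.54952453 0.01748594 0.0219735 ] [-3.14100816e+00 -5.12133453e-04  1.82881506e+00] [ 0.64888476  0.32519377 -1.17991134] [ 0.02855875 -0.15775733  0.03303517] 0.061022186407971704
t 7.88 shift cm [-0.04  0.02  0.88] turn [-0.001 -0.001 -0.001] dist mm 8.8
```

Emit:
play_rows:
  steps:
    - [[0,0,0.15,0,0,0,0.5],[0,0,0.3,0,0,0,0.5],[0,0,0.4,0,0,0,0.5],[0,0,0.5,0,0,0,0.5],[0,0,0.6,0,0,0,0.5],[0,0,0.7,0,0,0,0.5],[0,0,0.8,0,0,0,0.5],[0,0,0.85,0,0,0,0.5],[0,0,0.85,0,0,0,0.5]]

```text
time_s: 8.63
ee_pos: [0.5495, 0.0175, 0.0133]
eef_rot: [-3.141, -0.001, 1.829]
force: [0.1, 0.5, -1.7]
grip_width: 0.0612
```

Emit:
play_rows:
  steps:
    - [[0,0,0.05,0,0,0,0.5],[0,0,0.1,0,0,0,0.5],[0,0,0.1,0,0,0,0.5]]

```text
time_s: 8.88
ee_pos: [0.5496, 0.0175, 0.0132]
eef_rot: [-3.141, -0.001, 1.829]
force: [-5.3, 0.4, 10.2]
grip_width: 0.0613
```

Contact comes exactly at the expected height, so I'll release.

Emit:
play_rows:
  steps:
    - [[0,0,0,0,0,0,0.67],[0,0,0,0,0,0,0.7],[0,0,0,0,0,0,0.75],[0,0,0,0,0,0,0.8],[0,0,0,0,0,0,0.8],[0,0,0,0,0,0,0.8],[0,0,-1,0,0,0,0.8],[0,0,-3,0,0,0,0.8],[0,0,-6,0,0,0,0.8],[0,0,-10,0,0,0,0.8],[0,0,-14,0,0,0,0.8],[0,0,-17,0,0,0,0.8],[0,-2,-20,0,0,0,0.8],[0,-2,-22,0,0,0,0.8],[0,-2,-22,0,0,0,0.8],[0,-2,-22,0,0,0,0.8]]

```text
time_s: 10.22
ee_pos: [0.5305, 0.0123, 0.2345]
eef_rot: [3.14, 0.0, 1.829]
force: [0.6, 0.2, -1.1]
grip_width: 0.075
```

```bash
python3 - <<'E'
from h import *
import pickle
c=cam('wrist'); pickle.dump(c,open('cp.pkl','wb'))
o=ctrl.get_obs(); print(o['ee_pos'],o['eef_rot'])
fr=c['frame'][60:260,160:400]
cv2.imwrite('pics/placed.png',cv2.resize(fr,None,fx=3,fy=3,interpolation=cv2.INTER_CUBIC))
# nest yaw 14.84; slate x=nest y, slate y=-nest x
th=np.radians(14.84);cc,s=np.cos(th),np.sin(th)
def nw(x,y,z): return [.5498+cc*x-s*y,.0172+s*x+cc*y,z]
for n,p in [('ring',nw(-.016,.004,.018)),('c--',nw(-.048,-.031,.018)),('c-+',nw(-.048,.031,.018)),('c++',nw(.048,.031,.018)),('rail--',nw(-.06975,-.05275,.017)),('rail++',nw(.06975,.05275,.017)),('rail-+',nw(-.06975,.05275,.017)),('rail+-',nw(.06975,-.05275,.017)),('tip',nw(.075,0,.1126))]:
    print(n,np.round((proj(c,'wrist',p)-[160,60])*3,0))
go(.535,-.307,.2,1.64)
E
```

```text
[0.53019066 0.01235464 0.2329989 ] [-3.14092304e+00 -5.49604897e-04  1.82889695e+00]
ring [367. 386.]
c-- [281. 309.]
c-+ [433. 309.]
c++ [429. 531.]
rail-- [228. 257.]
rail++ [476. 575.]
rail-+ [487. 257.]
rail+- [238. 576.]
tip [358. 695.]
t 10.27 shift cm [-31.    -7.68   3.29] turn [-0.001 -0.     0.189] dist mm 321.1
```

View pics/placed.png

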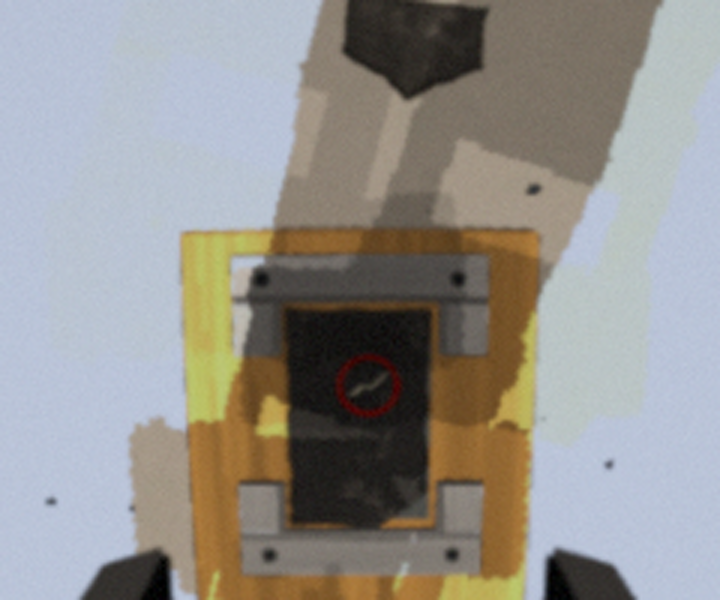

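The ring is at (367,386), exactly as predicted, and the slate lies inside the rails, square and flat. Next is the loupe.

Emit:
play_rows:
  steps:
    - [[-31,-7.7,2.5,0,0,0.189,0.6],[-31,-7.7,2.5,0,0,0.189,0.6],[-31,-7.7,2.5,0,0,0.189,0.6],[-31,-7.7,2.5,0,0,0.189,0.6],[-31,-7.7,2.5,0,0,0.189,0.6],[-31,-7.7,2.5,0,0,0.189,0.6],[-31,-7.7,2.5,0,0,0.189,0.6],[-31,-7.7,2.5,0,0,0.189,0.6],[-31,-7.7,2.5,0,0,0.189,0.6],[-31,-7.7,2.5,0,0,0.189,0.6],[-31,-7.7,2.5,0,0,0.189,0.6],[-31,-7.7,2.5,0,0,0.189,0.6],[-31,-7.7,2.5,0,0,0.189,0.6]]

```text
time_s: 11.35
ee_pos: [0.5352, -0.3059, 0.208]
eef_rot: [-3.141, -0.001, 1.641]
force: [0.1, 0.2, -0.3]
grip_width: 0.0563
```

```bash
python3 - <<'E'
from h import *
import pickle
c=cam('wrist'); pickle.dump(c,open('cl.pkl','wb'))
o=ctrl.get_obs(); print(o['ee_pos'],o['eef_rot'],o['qpos'])
fr=c['frame'][50:410,150:410]
cv2.imwrite('pics/loupe.png',cv2.resize(fr,None,fx=5/3,fy=5/3,interpolation=cv2.INTER_CUBIC)); print(fr.shape)
E
```

```text
[ 0.53514655 -0.30602255  0.20808578] [-3.14107259e+00 -3.38067157e-04  1.64124620e+00] [-5.78847973e-01  4.48269284e-01  1.31273406e+00 -4.59953669e-05
  1.38120795e+00 -2.22008558e+00]
(360, 260, 3)
```

View pics/loupe.png

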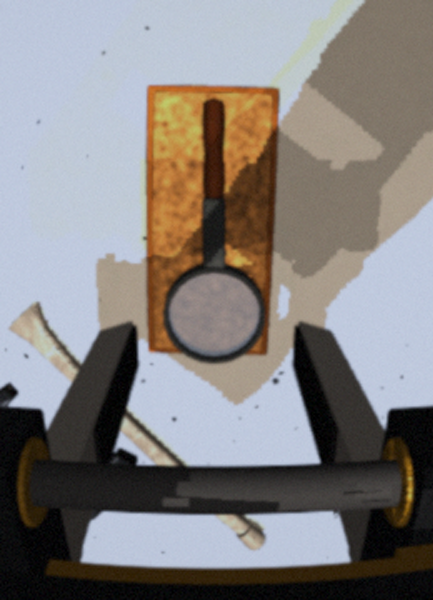

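```bash
python3 - <<'E'
from h import *
import pickle
c=pickle.load(open('cl.pkl','rb'))
g=lambda u,v,z: at(c,'wrist',150+u*.6,50+v*.6,z)
L=g(215,313,.026);B0=g(213.3,198,.026);B1=g(214.3,265,.026);H=g(214,100,.018)
print(L,B0,B1,H,np.linalg.norm(L-B0),np.linalg.norm(B1-B0))
d=L-H; print('yaw H-L',np.arctan2(d[1],d[0])); d=L-B0; print('yaw B0-L',np.arctan2(d[1],d[0]))
r=[g(149,87,.01),g(278,88,.01),g(267,354,.01),g(151,353,.01)]; print(np.round(r,4))
print('rim diam',np.linalg.norm(g(165,313,.026)-g(265,313,.026)))
E
```

```text
[ 0.59064565 -0.30207316  0.026     ] [ 0.50886627 -0.30904985  0.026     ] [ 0.55539052 -0.30507296  0.026     ] [ 0.44304605 -0.31325786  0.018     ] 0.08207643546744076 0.046693911217920284
yaw H-L 0.07563276633720727
yaw B0-L 0.0851050584141089
[[ 0.4363 -0.3585  0.01  ]
 [ 0.4307 -0.2701  0.01  ]
 [ 0.6275 -0.2595  0.01  ]
 [ 0.633  -0.3482  0.01  ]]
rim diam 0.07126721046807923
```

```bash
python3 -c "
from h import *
go(.531,-.307,.0125,1.649)"
```

```text
t 11.4 shift cm [-0.07 -0.41 19.56] turn [-0.001 -0.    -0.008] dist mm 195.6
```

Emit:
play_rows:
  steps:
    - [[-0.07,-0.41,4,0,0,-0.008,0.6],[-0.07,-0.41,8,0,0,-0.008,0.6],[-0.07,-0.41,12,0,0,-0.008,0.6],[-0.07,-0.41,15,0,0,-0.008,0.6],[-0.07,-0.41,17,0,0,-0.008,0.6],[-0.07,-0.41,18,0,0,-0.008,0.6],[-0.07,-0.41,18.8,0,0,-0.008,0.6],[-0.07,-0.41,19.3,0,0,-0.008,0.6],[-0.07,-0.41,19.55,0,0,-0.008,0.6],[-0.07,-0.41,19.55,0,0,-0.008,0.6],[-0.07,-0.41,19.55,0,0,-0.008,0.4],[-0.07,-0.41,19.55,0,0,-0.008,0.25],[-0.07,-0.41,19.55,0,0,-0.008,0.1],[-0.07,-0.41,19.55,0,0,-0.008,0.05],[-0.07,-0.41,19.55,0,0,-0.008,0.05],[-0.07,-0.41,19.55,0,0,-0.008,0.05],[-0.07,-0.41,19.55,0,0,-0.008,0.05],[-0.07,-0.41,19.55,0,0,-0.008,0.05],[-0.07,-0.41,19.55,0,0,-0.008,0.05],[-0.07,-0.41,19.55,0,0,-0.008,0.05]]
  force: 40

```text
time_s: 13.07
ee_pos: [0.531, -0.307, 0.0127]
eef_rot: [-3.141, -0.0, 1.649]
force: [-0.3, 0.3, 1.7]
grip_width: 0.0154
```

Emit:
play_rows:
  steps:
    - [[0,0,-0.5,0,0,0,0.05],[0,0,-1.5,0,0,0,0.05],[0,0,-3,0,0,0,0.05],[0,0,-5,0,0,0,0.05],[0,0,-7.5,0,0,0,0.05],[0,0,-10,0,0,0,0.05],[0,0,-12.5,0,0,0,0.05],[0,0,-15,0,0,0,0.05],[0,0,-17,0,0,0,0.05],[0,0,-18,0,0,0,0.05],[0,0,-18,0,0,0,0.05],[0,0,-18,0,0,0,0.05]]

```text
time_s: 14.07
ee_pos: [0.5309, -0.3069, 0.1923]
eef_rot: [-3.141, -0.0, 1.649]
force: [-0.2, -0.4, -2.2]
grip_width: 0.0157
```

```bash
python3 - <<'E'
from h import *
import pickle
c=cam('wrist'); pickle.dump(c,open('ck.pkl','wb'))
o=ctrl.get_obs(); print(o['ee_pos'],o['eef_rot'],o['grip_width'],o['moment'])
fr=c['frame'][50:410,100:460]
cv2.imwrite('pics/lheld.png',cv2.resize(fr,(600,600),interpolation=cv2.INTER_CUBIC))
Rt=R.from_euler('xyz',o['eef_rot'])
P=lambda x,y,z:np.round((proj(c,'wrist',o['ee_pos']+Rt.apply(np.array([x,y,z])/1e3))-[100,50])*5/3,0)
# tool y = loupe x ; tool x=-?loupe y ; height 5.3 behind
print('lens top c',P(0,62,-13.3),'rim far',P(0,99,-13.3),'rim L/R',P(-37,62,-13.3),P(37,62,-13.3),'bolster back',P(0,-25,-13.3),'handle end',P(0,-91,-5.3))
go(.4733,.0013,.19,1.83)
E
```

```text
[ 0.53069582 -0.30674949  0.19138979] [-3.13974540e+00 -1.38215858e-03  1.64924793e+00] 0.015750604522651365 [ 0.07159245 -0.17061856  0.04001511]
lens top c [300. 500.] rim far [300. 562.] rim L/R [206. 497.] [393. 497.] bolster back [300. 290.] handle end [300.  83.]
t 14.12 shift cm [31.16 -3.31  0.19] turn [-0.002 -0.002 -0.181] dist mm 313.4
```

View pics/lheld.png

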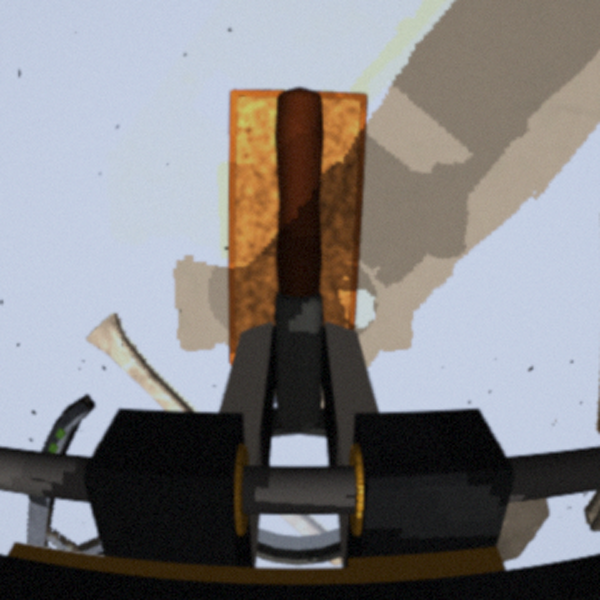

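The loupe is held straight along the tool's y. The bolster back is at row 296 against a predicted 290 and the handle end at 88 against 83, so the lens sits about 1–2 mm further out than planned. Carrying it over.

Emit:
play_rows:
  steps:
    - [[0.8,-0.1,0,0,0,-0.005,0.05],[2.2,-0.2,0,0,0,-0.015,0.05],[4,-0.4,0,0,0,-0.025,0.05],[6,-0.6,0,0,0,-0.035,0.05],[8.2,-0.9,0,0,0,-0.048,0.05],[10.4,-1.1,0,0,0,-0.06,0.05],[12.6,-1.3,0,0,0,-0.073,0.05],[14.8,-1.6,0,0,0,-0.086,0.05],[17,-1.8,0,0,0,-0.1,0.05],[19.2,-2,0,0,0,-0.112,0.05],[21.4,-2.3,0,0,0,-0.125,0.05],[23.6,-2.5,0,0,0,-0.138,0.05],[25.6,-2.8,0,0,0,-0.15,0.05],[27.4,-3,0,0,0,-0.16,0.05],[29,-3.2,0,0,0,-0.17,0.05],[30.2,-3.3,0,0,0,-0.176,0.05],[31.1,-3.4,0,0,0,-0.181,0.05],[31.1,-3.4,0,0,0,-0.181,0.05],[31.1,-3.4,0,0,0,-0.181,0.05]]

```text
time_s: 15.7
ee_pos: [0.4724, 0.0006, 0.1916]
eef_rot: [-3.14, -0.002, 1.831]
force: [0.3, -0.2, -1.7]
grip_width: 0.0158
```

```bash
python3 - <<'E'
from h import *
o=ctrl.get_obs(); print(o['ee_pos'],o['eef_rot'],o['grip_width'])
go(.4724,.0009,.1073,1.83)
E
```

```text
[0.47235461 0.00063957 0.19160238] [-3.13960726e+00 -1.65756766e-03  1.83075572e+00] 0.015840859024760262
t 15.7 shift cm [0.01 0.03 8.43] turn [-0.002 -0.002  0.001] dist mm 84.3
```

Emit:
play_rows:
  steps:
    - [[0,0,0.5,0,0,0,0.05],[0,0,1.3,0,0,0,0.05],[0,0,2.3,-0.002,-0.002,0,0.05],[0,0,3.5,-0.002,-0.002,0,0.05],[0,0,4.7,-0.002,-0.002,0,0.05],[0,0,5.8,-0.002,-0.002,0,0.05],[0,0,6.7,-0.002,-0.002,0,0.05],[0,0,7.4,-0.002,-0.002,0,0.05],[0,0,7.9,-0.002,-0.002,0,0.05],[0,0,8.2,-0.002,-0.002,0,0.05],[0,0,8.4,-0.002,-0.002,0,0.05],[0,0,8.4,-0.002,-0.002,0,0.05],[0,0,8.4,-0.002,-0.002,0,0.05]]

```text
time_s: 16.78
ee_pos: [0.4723, 0.0007, 0.1079]
eef_rot: [3.141, 0.001, 1.831]
force: [0.5, 0.3, -0.3]
grip_width: 0.0156
```

```bash
python3 - <<'E'
from h import *
import pickle
o=ctrl.get_obs(); print(o['ee_pos'],o['eef_rot'],o['grip_width'])
s=cam('scene');t=cam('top');pickle.dump((s,t),open('cf.pkl','wb'))
ps=proj(s,'scene',[.5333,.017,.1126]).astype(int); pt=proj(t,'top',[.5333,.017,.1126]).astype(int); print(ps,pt)
a=cv2.resize(s['frame'][ps[1]-45:ps[1]+55,ps[0]-50:ps[0]+50],(400,400),interpolation=cv2.INTER_CUBIC)
b=cv2.resize(t['frame'][pt[1]-50:pt[1]+50,pt[0]-50:pt[0]+50],(400,400),interpolation=cv2.INTER_CUBIC)
cv2.imwrite('pics/fin.png',np.hstack([a,b]))
Q=lambda p:(np.round((proj(s,'scene',p)-ps+[50,45])*4),np.round((proj(t,'top',p)-pt+[50,50])*4)+[400,0])
th=.259;cc,sn=np.cos(th),np.sin(th)
nw=lambda x,y,z:[.5498+cc*x-sn*y,.0172+sn*x+cc*y,z]
for n,p in [('lens top',nw(-.016,.004,.1206)),('rim+x',nw(.021,.004,.1206)),('rim+y',nw(-.016,.041,.1206)),('rim-y',nw(-.016,-.033,.1206)),('tip',nw(.075,0,.1126)),('hend',nw(-.169,.004,.1126))]: print(n,*Q(p))
E
```

```text
[0.47232198 0.00073813 0.10788177] [3.14111529e+00 5.13555915e-04 1.83080062e+00] 0.015633065826093747
[299 206] [298 230]
lens top [201. 174.] [601. 203.]
rim+x [152. 159.] [586. 149.]
rim+y [180. 207.] [547. 218.]
rim-y [222. 142.] [655. 188.]
tip [ 83. 143.] [570.  72.]
hend [417. 248.] [664. 429.]
```

View pics/fin.png

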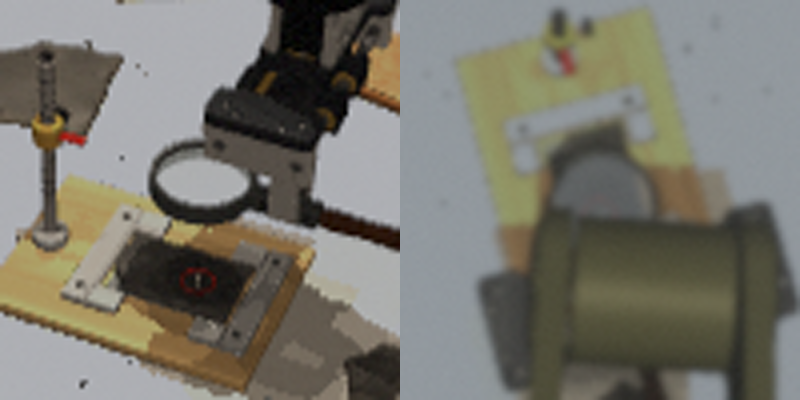

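Both views agree with the prediction. In the scene crop the lens rim centre is near (203,173) against a predicted (201,174), and the pointer tip is at (86,140) against (83,143). In the top crop the rim spans about 550–652 against a predicted 547–655, and the ring shows in the lens. The rim is well clear of the post and pointer, so I'll hand in.

```bash
python3 -c "
from h import *
o=ctrl.get_obs();print(np.abs(o['joint_vel']).max(),o['grip_width'])
print(ctrl.hand_in())"
```

```text
0.002298281927468996 0.01570838407458049
the job is handed in; nothing more can be done
None
```

The slate is in the nest's pocket and released, and I handed the job in with the loupe held over the red ring at pointer height. `hand_in` gives no verdict, so what follows is from my own measurements.

**Slate:** After release, the ring appeared exactly where a seated slate would put it. The slate lay square inside the rails, and it touched down at the expected floor height.

**Loupe:** I gripped it at the bolster with 40 N.
- **Sideways:** the lens centre is over the ring to within about 2 mm.
- **Height:** the lens is at about 113 mm and the pointer measured 112.6 mm.
- **Level and still:** the tool is level to about 1 mrad. I did not measure the loupe's own tilt, but it looked straight in the jaws. The arm was still when I handed in.
- **Clearance:** the loupe is clear of slate, nest and post.

**Disagreements:**
- The scene camera put the pointer tip about 1 pixel (roughly 2 mm) higher than my estimate. The lens rim was off the same way, so I took it as that camera's calibration.
- The slate and the loupe measured 2–5% undersized in the wrist views, which was harmless.

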